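# Tare the weighing cup on the jeweller's balance

## Task

Gently set the empty copper cup down upright with its whole base on the round steel pan of the white bench balance and let go of it. Then, with the fingertips, press the green tare key slowly straight down until you feel it resist firmly, hold it for about half a second without leaning hard on it, and lift away. Do not press the red key, and leave the cup standing on the pan.

Things in the scene. Friction and masses are not known exactly. Their poses are not given: they have to be found in the camera images.
- cup_center (a point): Centre, half-way up, of the loose open copper cup: a straight-sided round cup 56 mm in diameter, 45 mm tall, wall 3 mm, about 120 g, standing upright on the bench, so this point is 22.5 mm above its base. A steel and a white cup of the same size stand near it in any order, centres at least 100 mm apart; they are not wanted.
- pan_center (a point): Centre of the top face of the balance's flat round steel pan, 120 mm in diameter, rimless, 75 mm above the bench. The balance (white, 260 mm front to back, 200 mm wide, deck 50 mm high) is fixed; this point's x axis points to the back of the balance, away from the keys, z up. The two keys lie on its front deck, on the robot's side, about 142 mm in front of the pan centre, 134 mm apart, left and right of a small display; which is left varies.
- tare_key: The green tare key: a round membrane key 32 mm in diameter on the balance's front deck. Origin at the centre of its top face, 55 mm above the bench and 5 mm above the deck (3 mm above its black bezel, 40 mm across); z up. It is pressed straight down, gives only 1.5 mm, starts to give at 2 N and is fully down at about 6 N; it registers when the fingers keep more than 4 N on it for a third of a second. More than 80 N harms it.
- power_key: The red power key, same size and height as the green one. Origin at the centre of its top face, z up. It must not be pressed (2 N or more).
Mind the look-alikes: they are no part of the job. What is meant by the part that bears cup_center is not pink, purple or turquoise, and is the larger of those in its own colour.

How it is judged:
On the way, in this order (a step that is already met when the one before it is completed fails the run):
1. the copper cup stands upright with its whole base on the pan, let go (horizontal distance between cup_center and pan_center below 0.034 m and z of cup_center in the frame of pan_center between 0.018 and 0.027 m and angle between cup_center's own z axis and vertical below 0.1 rad and contact force between copper_cup and the fingers below 0.1 N), for 0.2 s.
2. the fingers hold the green key down with more than 4 N for a third of a second while the cup stands on the pan (contact force between tare_key and the fingers above 4 N and horizontal distance between cup_center and pan_center below 0.034 m and angle between cup_center's own z axis and vertical below 0.1 rad), for 0.33 s.
At the end, for the whole second after the job is handed in: The copper cup stands at rest and upright (within 6 degrees) on the pan, its centre within 34 mm of the pan's centre, and nothing touches the green key any more (horizontal distance between cup_center and pan_center below 0.034 m and z of cup_center in the frame of pan_center between 0.018 and 0.027 m and angle between cup_center's own z axis and vertical below 0.1 rad and linear speed of copper_cup below 0.02 m/s and contact force between tare_key and anything else below 0.2 N).
It fails at once if the red key is pressed (2 N or more) (contact force between power_key and anything else above 2 N).
It fails at once if the green key is loaded with more than 80 N (contact force between tare_key and anything else above 80 N).
It fails at once if the copper cup is dropped from more than about 30 mm (linear speed of copper_cup above 0.75 m/s and contact force between copper_cup and the fingers below 0.05 N).
It also fails if it takes over 45 s, if anything falls off the work surface, if the arm or the gripper's body presses on something with over 40 N, if the wrist force passes 120 N, or if a joint passes its speed limit or range.

## Robot

A 6-joint arm with a two-finger parallel gripper is mounted at the origin on the work surface. World frame = base frame: x ahead of the robot, y to its left, z up, the work surface at z = 0. Lengths are in m, angles in rad, forces in N, time in s.
With the tool pointing down it reaches from about 0.275 to 0.75 m from the base axis. Payload 10.2 kg.
Tool frame: the origin (TCP) lies on the mounting face of the last link; the fingertips stand 173 mm ahead of it and the grasp point (between the pads) lies 155 mm ahead of it; z points along the fingers, y is the line along which they close (so a half turn about z gives the same grasp; the last joint's range is limited). The gripper opens to 85 mm and grips with 20 to 120 N. Pads are 22 mm wide; open, the fingers measure 114 mm over their backs; the gripper's body (76 mm by 85 mm) begins 54 mm behind the grasp point. The pads swing forward as they close: fully open they stand 13 mm farther back than shut.
Start: joints at [0.937, 0.313, 1.498, -0, 1.331, -0.223], TCP at [0.21, 0.481, 0.405] pointing down, gripper open.
Joint ranges: [-2.94, 2.94], [-0.97, 2.17], [0.19, 2.56], [-1.23, 4.37], [0.02, 3.11], [-2.88, 2.88]. Speed limits (rad/s): [2.39, 2.39, 3.01, 3.14, 3.14, 3.14].

## Interface

Orientations are given as a 3x3 rotation matrix whose columns are the frame's x, y, z axes.
In Python, from rig import env gives the robot as it stands.
- The arm moves only by the tool play_rows, never from a script. Its argument "commands" is a list of rows, each a list of 5 numbers: the shift along the tool's x, y, z in units of 50 mm (1.0 is 50 mm), then the turn about the tool's z in degrees, then the gripper command: -1 is fully open, 1 is shut, values between are in proportion. In form: [[x, y, z, roll, gripper], ...]. A call has 1 to 12 rows; each row is the pose to reach, as a shift and turn from the pose commanded when the call began, along the tool's axes at that moment; what a row does not reach only later rows make up. A row lasts 1/10 s, in which the tool goes at most 50 mm and 8.59 degrees, less where a joint would pass 70% of its speed; a pose out of reach is approached as far as the arm can. A call with a gripper value outside its range is refused whole. The fingers move at their own pace and stop on an object; "newtons" is the grip in N (left out, the last holds). Time passes only in rows, so rows that repeat a pose let the fingers close. It gives the time, the measured TCP pose, the force, the opening and the grip force at its end, in the units of the state.
- env.sense(): the state, without advancing time (a new reading comes with each control period).
- env.capture(name): name is "scene" or "top" or "wrist"; returns a dict with "frame" (480x640x3 uint8, blue, green, red), "z_map" (480x640 float32, m along the optical axis (not along the pixel's ray), 0 where there is no reading), "vertical_fov" (degrees; the focal length in pixels is half the picture's height over the tangent of half this angle, whatever the lens; pixels are square), "cx", "cy" (the principal point, pixels), "rvec" (rotation vector, rad) and "tvec" (3), from world to camera coordinates, as OpenCV has them; the wrist camera has in their place "mount" (4x4, takes a point from camera to tool coordinates, whose origin is the TCP and whose axes are the flange's). Camera axes: x right, y down, z forward; pixel columns grow to the right and rows downward; lengths in m; the calibration is good to about 2 mm. A picture is of the moment at which its call begins: read the wrist's pose just before it.
- env.close_job(): hands the job in; it is judged then, once.
Trained networks look in the newest picture that a camera, given by its name, has taken for a name from the list of things; names that differ only in an ending like _2 or _b are one class to them, and where a whole thing is asked for, a point or a joint stands for the part that bears it (a point fixed in the world has none). Each returns a list of dicts, best first, with "conf" (0 to 1); they miss things now and then, are a little off and sometimes report something else, mostly with a low value. They report only what shows in the picture. A call takes as long as a camera call. They do not tell look-alikes from the thing itself.
- env.spot_in(query, camera): "location" ([column, row] in pixels, amid what is visible of it).
- env.cut_out(query, camera): "mask" (480x640 bool, what is visible of it) and "location" ([column, row] in pixels, amid what is visible of it).
The state is a dict: "clock": time; "joints": joint angles; "joint_velocities": joint speeds; "joint_efforts": joint torques, N m; "tcp_pos": TCP position; "ee_rot": TCP orientation; "force": force on the tool from outside, world axes, zero at the start; "ft_torque": the same for the moment, N m; "grip_width": opening from 0.0 (shut) to 1.0 (fully open); "grasp_force": force on a finger pad.
Only numpy, scipy, OpenCV 4.12 (cv2) and the standard library are available. Lean on these libraries where they do the work, as an engineer would, in place of code of your own. Each camera call takes 0.05 s, during which the arm holds its last target. There are 200 camera calls.

## Working session

There is one attempt and no reset: what is moved stays moved. The work goes in short steps, Python scripts to look and compute and a tool call to move; the robot and the scene stay as the last step left them, time stands still between calls to the robot, and variables do not carry over. Pictures are saved under pics/ and viewed, at most 10 in all, crops included, and the job is handed in when it is done.

Besides the shell and the picture viewer there is one more tool, called as name(argument=value, ...) on one line, values as JSON. play_rows: Moves the arm, as the interface text tells. Its arguments: {"type":"object","properties":{"commands":{"type":"array","items":{"type":"array","items":{"type":"number"}}},"newtons":{"type":"number"}},"required":["commands"]}

```bash
mkdir -p pics
cat > h.py <<'E'
import numpy as np, cv2
from rig import env
def f(c): return 240/np.tan(np.radians(c["vertical_fov"])/2)
def world(c,uv,s=None,mask=None):
    if mask is not None:
        v,u=np.nonzero(mask&(c["z_map"]>0))
    else:
        u,v=[np.array([int(round(t))]) for t in uv]
    z=c["z_map"][v,u]; k=f(c)
    p=np.stack([(u-c["cx"])*z/k,(v-c["cy"])*z/k,z],1)
    if "rvec" in c:
        R=cv2.Rodrigues(np.array(c["rvec"],float))[0]; return (p-np.array(c["tvec"]).ravel())@R
    m=np.array(c["mount"]); q=p@m[:3,:3].T+m[:3,3]
    return q@np.array(s["ee_rot"]).T+np.array(s["tcp_pos"])
E
python3 - <<'E'
from h import *
s=env.sense(); print(s["tcp_pos"],s["ee_rot"],s["clock"])
for n in ("top","scene"):
    c=env.capture(n); cv2.imwrite(f"pics/{n}0.png",c["frame"])
    for q in ("cup_center","pan_center","tare_key","power_key"):
        for d in env.cut_out(q,n)[:6]:
            w=world(c,None,mask=d["mask"])
            bgr=c["frame"][d["mask"]].mean(0).round()
            print(n,q,round(d["conf"],2),np.round(d["location"]),d["mask"].sum(),np.median(w,0).round(3) if len(w) else None,np.ptp(w,0).round(3) if len(w) else None,bgr)
E
```

```text
[0.20962681 0.48129367 0.404123  ] [[-9.16819594e-01  3.99300910e-01 -7.83908516e-04]
 [ 3.99301582e-01  9.16818978e-01 -1.09887836e-03]
 [ 2.79919077e-04 -1.32048912e-03 -9.99999089e-01]] 0.0
top cup_center 0.87 [374. 315.] 468 [ 0.382 -0.172  0.003] [0.038 0.039 0.04 ] [ 87. 126. 199.]
top cup_center 0.86 [398. 261.] 971 [ 0.477 -0.219  0.005] [0.056 0.064 0.054] [ 83. 121. 191.]
top cup_center 0.81 [340. 274.] 832 [ 0.458 -0.118  0.004] [0.052 0.054 0.051] [176. 155. 235.]
top cup_center 0.67 [334. 222.] 506 [ 0.547 -0.105  0.003] [0.042 0.041 0.041] [154.  74. 142.]
top cup_center 0.58 [423. 325.] 1057 [ 0.368 -0.258  0.005] [0.06  0.058 0.051] [149. 166.  44.]
top pan_center 0.81 [220. 197.] 17257 [0.585 0.089 0.05 ] [0.307 0.26  0.086] [207. 212. 209.]
top pan_center 0.39 [243. 255.] 286 [0.485 0.045 0.054] [0.03  0.03  0.009] [ 52.  61. 227.]
top tare_key 0.76 [164. 238.] 285 [0.512 0.176 0.054] [0.029 0.03  0.01 ] [ 92. 174.  71.]
top power_key 0.57 [243. 254.] 311 [0.485 0.046 0.054] [0.03  0.033 0.011] [ 53.  61. 221.]
scene cup_center 0.85 [300. 206.] 419 [ 0.386 -0.167  0.019] [0.044 0.04  0.036] [ 40.  72. 135.]
scene cup_center 0.75 [309. 234.] 889 [ 0.459 -0.113  0.026] [0.058 0.054 0.05 ] [ 99.  80. 163.]
scene cup_center 0.7 [261. 190.] 823 [ 0.376 -0.25   0.026] [0.1   0.085 0.051] [ 94. 101.   4.]
scene cup_center 0.59 [256. 228.] 883 [ 0.478 -0.212  0.027] [0.059 0.056 0.047] [ 41.  74. 137.]
scene pan_center 0.71 [395. 325.] 16754 [0.63  0.101 0.051] [0.339 0.256 0.082] [172. 184. 185.]
scene tare_key 0.73 [460. 289.] 225 [0.513 0.18  0.055] [0.033 0.03  0.007] [ 51. 128.  13.]
scene power_key 0.61 [390. 256.] 204 [0.487 0.049 0.055] [0.034 0.031 0.009] [  2.   5. 187.]
```

Run:
```python
from h import *
c=env.capture("top"); cv2.imwrite("pics/crop1.png",cv2.resize(c["frame"][120:380,110:480],None,fx=2.1,fy=2.1,interpolation=cv2.INTER_CUBIC))
w=world(c,None,mask=np.ones((480,640),bool))
m=(abs(w[:,2]-.075)<.006)&(w[:,0]>.5)&(w[:,1]>-.1)&(w[:,1]<.3)
p=w[m].astype(np.float32); (x,y),r=cv2.minEnclosingCircle(p[:,:2]); print("pan",p.mean(0),x,y,r)
for d in env.cut_out("cup_center","top")[:6]:
    q=world(c,None,mask=d["mask"]); q=q[(q[:,2]>.02*1.5)].astype(np.float32)
    print(np.round(d["location"]),np.percentile(q[:,2],90),cv2.minEnclosingCircle(q[:,:2]))
```

```text
Traceback (most recent call last):
cv2.error: OpenCV(4.12.0) /io/opencv/modules/imgproc/src/shapedescr.cpp:201: error: (-215:Assertion failed) count >= 0 && (depth == CV_32F || depth == CV_32S) in function 'minEnclosingCircle'
```

View pics/crop1.png

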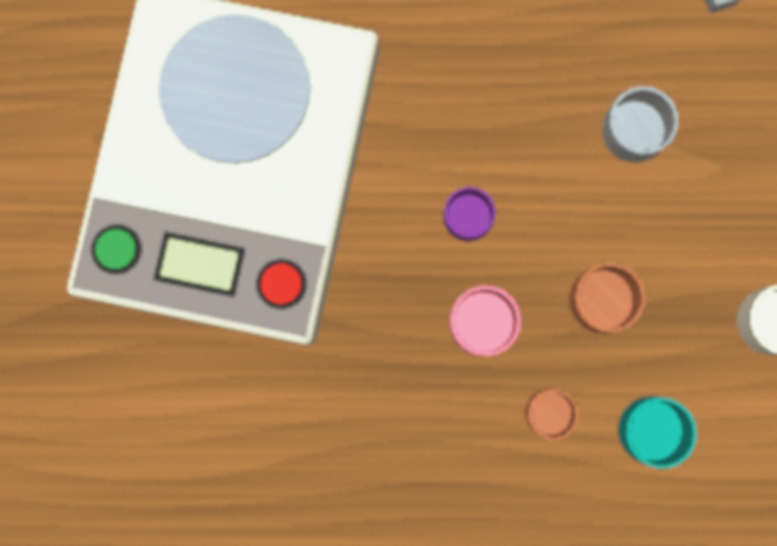

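The crop shows two copper-coloured cups: the larger at about px (399,262) and a smaller one at (373,316). The pink (340,274), purple (334,222) and turquoise (423,325) cups are excluded. The larger copper cup, 56 mm across, fits the description. The green key is at (165,238) and the red key at (243,255).

Run:
```python
from h import *
s=env.sense(); R=np.array(s["ee_rot"])
C=np.ascontiguousarray
c=env.capture("top")
w=world(c,None,mask=np.ones((480,640),bool))
m=(abs(w[:,2]-.075)<.008)&(w[:,0]>.55)&(w[:,1]>-.1)&(w[:,1]<.3)
p=w[m].astype(np.float32); print("pan",p.mean(0),cv2.minEnclosingCircle(C(p[:,:2])))
for d in env.cut_out("cup_center","top")[:6]:
    q=world(c,None,mask=d["mask"]); q=q[(q[:,2]>.03)].astype(np.float32)
    print(np.round(d["location"]),np.percentile(q[:,2],80),cv2.minEnclosingCircle(C(q[:,:2])))
print((R.T@(np.array([.476,-.217,.30])-s["tcp_pos"])/.05).round(2))
```

```text
pan [0.64448935 0.08151783 0.07396636] ((0.7524496912956238, 0.07577915489673615), 0.17458786070346832)
[333. 221.] 0.033961553 ((0.5450544953346252, -0.10425782203674316), 0.020917944610118866)
[373. 314.] 0.03305405 ((0.3824739456176758, -0.1699482500553131), 0.019717523828148842)
[339. 274.] 0.045121636 ((0.456734299659729, -0.11627627909183502), 0.02780056744813919)
[396. 260.] 0.044821814 ((0.47551223635673523, -0.2153996080160141), 0.02811569720506668)
[422. 326.] 0.044568535 ((0.368620902299881, -0.2540014684200287), 0.028084957972168922)
[-10.46 -10.68   2.09]
```

play_rows(commands=[[-10.46, -10.68, 1.9, 0, -1], [-10.46, -10.68, 1.9, 0, -1], [-10.46, -10.68, 1.9, 0, -1], [-10.46, -10.68, 1.9, 0, -1], [-10.46, -10.68, 1.9, 0, -1], [-10.46, -10.68, 1.9, 0, -1], [-10.46, -10.68, 1.9, 0, -1], [-10.46, -10.68, 1.9, 0, -1], [-10.46, -10.68, 1.9, 0, -1], [-10.46, -10.68, 1.9, 0, -1], [-10.46, -10.68, 1.9, 0, -1], [-10.46, -10.68, 1.9, 0, -1]], newtons=30)

```text
clock: 1.85
tcp_pos: [0.4219, -0.0771, 0.329]
ee_rot: [[-0.917, 0.4, 0.001], [0.4, 0.917, -0.0], [-0.001, 0.0, -1.0]]
force: [0.3, 0.1, 0.1]
grip_width: 1.001
grasp_force: 0.0
```

play_rows(commands=[[0, 0, 0, 0, -1], [0, 0, 0, 0, -1]])

```text
clock: 2.05
tcp_pos: [0.4217, -0.0755, 0.3288]
ee_rot: [[-0.916, 0.401, -0.001], [0.401, 0.916, 0.001], [0.001, 0.0, -1.0]]
force: [-0.6, -0.1, 0.7]
grip_width: 0.999
grasp_force: 0.0
```

play_rows(commands=[[-2.1, -2.13, 0.3, 0, -1], [-2.1, -2.13, 0.3, 0, -1], [-2.1, -2.13, 0.3, 0, -1], [-2.1, -2.13, 0.3, 0, -1], [-2.1, -2.13, 0.3, 0, -1], [-2.1, -2.13, 0.3, 0, -1]])

```text
clock: 2.65
tcp_pos: [0.4753, -0.2128, 0.3144]
ee_rot: [[-0.917, 0.398, -0.0], [0.398, 0.917, 0.0], [0.0, 0.0, -1.0]]
force: [-0.6, -0.0, -0.5]
grip_width: 1.004
grasp_force: 0.0
```

Run:
```python
from h import *
C=np.ascontiguousarray
s=env.sense(); R=np.array(s["ee_rot"]); print(s["tcp_pos"])
c=env.capture("wrist"); cv2.imwrite("pics/w1.png",c["frame"])
for d in env.cut_out("cup_center","wrist")[:5]:
    q=world(c,None,s,mask=d["mask"]); q=q[(q[:,2]>.03)].astype(np.float32)
    if len(q)<9: continue
    o,r=cv2.minEnclosingCircle(C(q[:,:2]))
    print(np.round(d["location"]),d["conf"],c["frame"][d["mask"]].mean(0).round(),np.percentile(q[:,2],80),o,r,(R.T@(np.array([*o,.18])-s["tcp_pos"])/.05).round(2))
```

```text
[ 0.4753041  -0.21282435  0.31435724]
[317. 239.] 0.95 [ 91. 125. 192.] 0.044599805 (0.4756709337234497, -0.2149166613817215) 0.028131084516644478 [-0.02 -0.04  2.69]
[200. 115.] 0.8 [158. 168.  63.] 0.044502486 (0.3691640794277191, -0.25364378094673157) 0.02823658660054207 [ 1.62 -1.59  2.69]
[326.  82.] 0.73 [104. 136. 207.] 0.032383718 (0.38264575600624084, -0.16964055597782135) 0.020158518105745316 [2.04 0.05 2.69]
[483. 259.] 0.68 [116.  53. 102.] 0.033609446 (0.545065701007843, -0.10345181822776794) 0.021364867687225342 [-0.41  2.56  2.69]
```

View pics/w1.png

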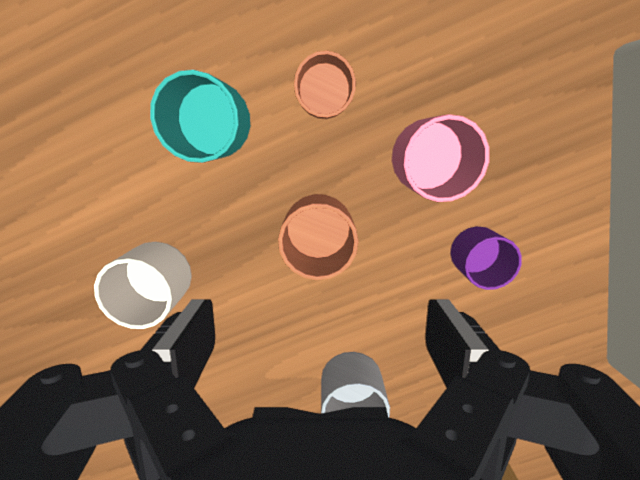

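The cup under the gripper at (318,238) is the larger copper one. The small copper cup is at (326,82), and both finger lanes are clear.

play_rows(commands=[[-0.02, -0.04, 0.7, 0, -1], [-0.02, -0.04, 1.4, 0, -1], [-0.02, -0.04, 2.0, 0, -1], [-0.02, -0.04, 2.4, 0, -1], [-0.02, -0.04, 2.69, 0, -1], [-0.02, -0.04, 2.69, 0, -1], [-0.02, -0.04, 2.69, 0, 0], [-0.02, -0.04, 2.69, 0, 0.6], [-0.02, -0.04, 2.69, 0, 1], [-0.02, -0.04, 2.69, 0, 1], [-0.02, -0.04, 2.69, 0, 1], [-0.02, -0.04, 2.69, 0, 1]], newtons=30)

```text
clock: 3.95
tcp_pos: [0.4758, -0.2166, 0.1809]
ee_rot: [[-0.917, 0.399, 0.002], [0.399, 0.917, -0.001], [-0.002, -0.0, -1.0]]
force: [-0.4, 2.0, 5.4]
grip_width: 0.639
grasp_force: 32.0
```

play_rows(commands=[[0, 0, 0, 0, 1], [0, 0, -0.3, 0, 1], [0, 0, -0.8, 0, 1], [0, 0, -1.5, 0, 1], [0, 0, -2.3, 0, 1], [0, 0, -2.8, 0, 1], [0, 0, -3.0, 0, 1], [0, 0, -3.0, 0, 1]])

```text
clock: 4.75
tcp_pos: [0.4755, -0.2166, 0.3304]
ee_rot: [[-0.917, 0.399, 0.002], [0.399, 0.917, -0.001], [-0.002, -0.001, -1.0]]
force: [-0.5, 0.6, -2.4]
grip_width: 0.638
grasp_force: 32.5
```

Run:
```python
from h import *
C=np.ascontiguousarray
s=env.sense(); R=np.array(s["ee_rot"])
c=env.capture("top")
w=world(c,None,mask=np.ones((480,640),bool))
m=(w[:,2]>.064)&(w[:,2]<.085)&(np.hypot(w[:,0]-.639,w[:,1]-.084)<.085)
p=w[m].astype(np.float32); o,r=cv2.minEnclosingCircle(C(p[:,:2]))
print("pan",m.sum(),p.mean(0),np.median(p[:,2]),o,r,np.percentile(p,[.5,99.5],axis=0))
k={q:np.median(world(c,None,mask=env.cut_out(q,"top")[0]["mask"]),0) for q in ("tare_key","power_key")}; print(k)
d=np.array([p[:,0].mean(),p[:,1].mean(),.33])-s["tcp_pos"]; print((R.T@d/.05).round(2))
```

```text
pan 4062 [0.6371143  0.08185442 0.07392272] 0.07393794 (0.6383221745491028, 0.08201033622026443) 0.06055709347128868 [[0.58022852 0.02480777 0.0692747 ]
 [0.69503927 0.13897888 0.07804983]]
{'tare_key': array([0.51312   , 0.17672904, 0.05400283]), 'power_key': array([0.4850226 , 0.04634519, 0.0538862 ])}
[-0.58  6.76  0.01]
```

play_rows(commands=[[-0.04, 0.5, 0, 0, 1], [-0.1, 1.2, 0, 0, 1], [-0.17, 2.0, 0, 0, 1], [-0.24, 2.8, 0, 0, 1], [-0.31, 3.6, 0, 0, 1], [-0.38, 4.4, 0, 0, 1], [-0.45, 5.2, 0, 0, 1], [-0.51, 5.9, 0, 0, 1], [-0.56, 6.4, 0, 0, 1], [-0.58, 6.76, 0, 0, 1], [-0.58, 6.76, 0, 0, 1], [-0.58, 6.76, 0, 0, 1]])

```text
clock: 6.1
tcp_pos: [0.637, 0.0815, 0.328]
ee_rot: [[-0.917, 0.399, -0.003], [0.399, 0.917, -0.0], [0.002, -0.001, -1.0]]
force: [0.9, -0.2, -2.0]
grip_width: 0.64
grasp_force: 32.5
```

Run:
```python
from h import *
s=env.sense(); print(s["tcp_pos"],s["joints"],s["grip_width"])
c=env.capture("wrist"); cv2.imwrite("pics/w2.png",c["frame"])
R=np.array(s["ee_rot"]); print((R.T@(np.array([.638,.082,.256])-s["tcp_pos"])/.05).round(2))
```

```text
[0.63698855 0.08150158 0.32796765] [-5.48114044e-02  6.33211762e-01  1.21196389e+00 -3.04977243e-04
  1.29898450e+00 -1.21512226e+00] 0.6399534456637939
[-0.02  0.02  1.44]
```

View pics/w2.png

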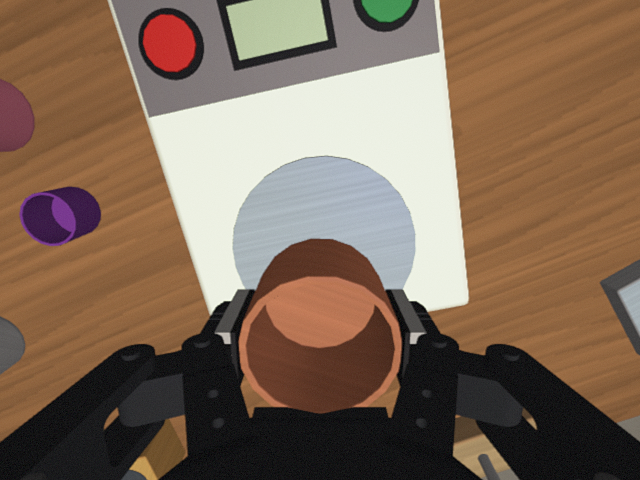

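The copper cup is held upright at (320,345), above the pan centred near (324,245). I'm lowering it.

play_rows(commands=[[0, 0.01, 0.3, 0, 1], [0, 0.01, 0.7, 0, 1], [0, 0.01, 1.0, 0, 1], [0, 0.01, 1.2, 0, 1], [0, 0.01, 1.3, 0, 1], [0, 0.01, 1.36, 0, 1], [0, 0.01, 1.38, 0, 1], [0, 0.01, 1.4, 0, 1], [0, 0.01, 1.4, 0, 1]])

```text
clock: 7.05
tcp_pos: [0.6373, 0.0821, 0.2599]
ee_rot: [[-0.917, 0.399, 0.001], [0.399, 0.917, -0.0], [-0.001, 0.0, -1.0]]
force: [-0.1, -0.2, -1.2]
grip_width: 0.64
grasp_force: 32.5
```

play_rows(commands=[[0, 0, 0.02, 0, 1], [0, 0, 0.02, 0, 1]])

```text
clock: 7.25
tcp_pos: [0.6373, 0.0821, 0.2586]
ee_rot: [[-0.917, 0.399, 0.0], [0.399, 0.917, -0.0], [-0.0, 0.0, -1.0]]
force: [-0.5, 0.5, -1.7]
grip_width: 0.637
grasp_force: 32.5
```

play_rows(commands=[[0, 0, 0.02, 0, 1], [0, 0, 0.02, 0, 1]])

```text
clock: 7.45
tcp_pos: [0.6373, 0.0821, 0.2574]
ee_rot: [[-0.917, 0.399, -0.0], [0.399, 0.917, 0.0], [0.0, -0.0, -1.0]]
force: [0.1, 0.5, -1.7]
grip_width: 0.633
grasp_force: 32.5
```

play_rows(commands=[[0, 0, 0.02, 0, 1], [0, 0, 0.02, 0, 1]])

```text
clock: 7.65
tcp_pos: [0.6373, 0.0821, 0.2564]
ee_rot: [[-0.917, 0.399, -0.0], [0.399, 0.917, 0.0], [0.0, -0.0, -1.0]]
force: [0.4, -0.4, -0.9]
grip_width: 0.635
grasp_force: 32.5
```

play_rows(commands=[[0, 0, 0.02, 0, 1], [0, 0, 0.02, 0, 1]])

```text
clock: 7.85
tcp_pos: [0.6373, 0.0821, 0.256]
ee_rot: [[-0.917, 0.399, 0.0], [0.399, 0.917, -0.0], [-0.0, 0.0, -1.0]]
force: [-1.4, -0.6, 2.5]
grip_width: 0.639
grasp_force: 32.8
```

Contact. Releasing gently.

play_rows(commands=[[0, 0, 0, 0, 0.0], [0, 0, 0, 0, -0.2], [0, 0, 0, 0, -0.4], [0, 0, 0, 0, -0.7], [0, 0, 0, 0, -1], [0, 0, 0, 0, -1], [0, 0, 0, 0, -1], [0, 0, 0, 0, -1]], newtons=20)

```text
clock: 8.65
tcp_pos: [0.6373, 0.0821, 0.2555]
ee_rot: [[-0.917, 0.399, 0.0], [0.399, 0.917, -0.0], [-0.0, 0.0, -1.0]]
force: [-0.6, 0.1, 0.1]
grip_width: 0.999
grasp_force: 0.0
```

play_rows(commands=[[0, 0, -0.3, 0, -1], [0, 0, -0.8, 0, -1], [0, 0, -1.4, 0, -1], [0, 0, -2.1, 0, -1], [0, 0, -2.1, 0, -1], [0, 0, -2.1, 0, -1]])

```text
clock: 9.25
tcp_pos: [0.6371, 0.0821, 0.3618]
ee_rot: [[-0.917, 0.399, 0.002], [0.399, 0.917, -0.0], [-0.002, 0.001, -1.0]]
force: [-0.2, -0.0, -1.0]
grip_width: 1.002
grasp_force: 0.0
```

Run:
```python
from h import *
C=np.ascontiguousarray
s=env.sense(); R=np.array(s["ee_rot"]); print(s["tcp_pos"])
c=env.capture("wrist"); cv2.imwrite("pics/w3.png",c["frame"])
for q in ("cup_center","tare_key","power_key"):
  for d in env.cut_out(q,"wrist")[:2]:
    w=world(c,None,s,mask=d["mask"]); t=w[w[:,2]>.11]
    print(q,d["conf"],np.round(d["location"]),np.median(w,0),np.percentile(w[:,2],95), cv2.minEnclosingCircle(C(t[:,:2].astype(np.float32))) if len(t)>9 else "")
g=np.array([.513,.178])
print((R.T@(np.array([*g,.27])-s["tcp_pos"])/.05).round(2))
```

```text
[0.6371397  0.08213757 0.36183317]
cup_center 0.83 [ 84. 204.] [ 0.54491102 -0.11041631  0.01762188] 0.03318753222495183 
cup_center 0.81 [320. 248.] [0.64210611 0.08056998 0.08750464] 0.11967911127404146 ((0.6365976333618164, 0.08230489492416382), 0.028177926316857338)
tare_key 0.79 [374.  15.] [0.51657559 0.17547127 0.05451388] 0.05578670904690648 
power_key 0.94 [186.  51.] [0.48587959 0.04670181 0.0544065 ] 0.05566986671253035 
[3.05 0.77 1.83]
```

View pics/w3.png

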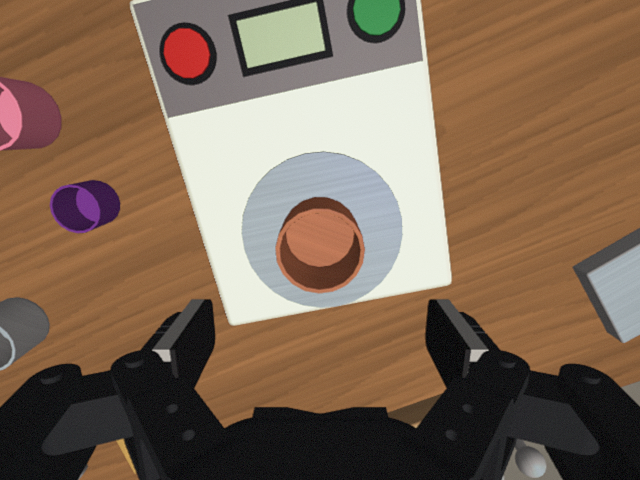

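The cup stands centred on the pan at (320,245). The green key is at (376,12) and the red key at (187,53). Next I shut the fingers and move above the green key.

play_rows(commands=[[0.5, 0.12, 0, 0, 1], [1.2, 0.3, 0, 0, 1], [2.0, 0.5, 0, 0, 1], [2.7, 0.68, 0, 0, 1], [3.04, 0.76, 0, 0, 1], [3.04, 0.76, 0.4, 0, 1], [3.04, 0.76, 1.1, 0, 1], [3.04, 0.76, 1.7, 0, 1], [3.04, 0.76, 2.0, 0, 1], [3.04, 0.76, 2.2, 0, 1], [3.04, 0.76, 2.2, 0, 1], [3.04, 0.76, 2.2, 0, 1]])

```text
clock: 10.65
tcp_pos: [0.5133, 0.1777, 0.2511]
ee_rot: [[-0.917, 0.399, 0.001], [0.399, 0.917, 0.0], [-0.001, 0.0, -1.0]]
force: [-0.3, 0.1, 0.1]
grip_width: -0.001
grasp_force: 0.0
```

Run:
```python
from h import *
s=env.sense(); print(s["tcp_pos"],s["force"],s["grip_width"])
c=env.capture("wrist"); cv2.imwrite("pics/w4.png",c["frame"])
c=env.capture("scene")
for q in ("tare_key","cup_center"):
  for d in env.cut_out(q,"scene")[:2]: print(q,d["conf"],np.median(world(c,None,mask=d["mask"]),0))
```

```text
[0.51333301 0.17765019 0.25110184] [-0.26942409  0.13839894  0.08098089] -0.0006407192328574092
tare_key 0.57 [0.5159563  0.1806806  0.05509904]
cup_center 0.97 [ 0.38539585 -0.16741459  0.0187395 ]
cup_center 0.87 [0.62873404 0.0835     0.09962445]
```

View pics/w4.png

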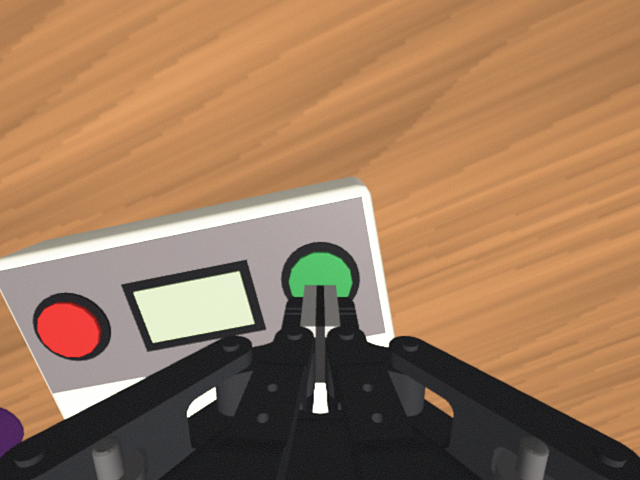

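The shut fingertips at about (320,290) are lined up over the green key at (320,275).

play_rows(commands=[[0, 0, 0.1, 0, 1], [0, 0, 0.2, 0, 1], [0, 0, 0.3, 0, 1], [0, 0, 0.36, 0, 1], [0, 0, 0.4, 0, 1], [0, 0, 0.42, 0, 1], [0, 0, 0.42, 0, 1]])

```text
clock: 11.55
tcp_pos: [0.5131, 0.1776, 0.2295]
ee_rot: [[-0.917, 0.399, -0.0], [0.399, 0.917, -0.0], [0.0, -0.0, -1.0]]
force: [1.1, -0.5, 0.7]
grip_width: -0.004
grasp_force: 0.0
```

play_rows(commands=[[0, 0, 0.01, 0, 1], [0, 0, 0.02, 0, 1], [0, 0, 0.02, 0, 1]])

```text
clock: 11.85
tcp_pos: [0.5131, 0.1776, 0.2286]
ee_rot: [[-0.917, 0.399, 0.0], [0.399, 0.917, -0.0], [-0.0, 0.0, -1.0]]
force: [1.1, -0.1, 0.2]
grip_width: -0.002
grasp_force: 0.0
```

play_rows(commands=[[0, 0, 0.01, 0, 1], [0, 0, 0.02, 0, 1], [0, 0, 0.02, 0, 1]])

```text
clock: 12.15
tcp_pos: [0.5131, 0.1777, 0.2278]
ee_rot: [[-0.917, 0.399, 0.0], [0.399, 0.917, 0.0], [-0.0, 0.0, -1.0]]
force: [-0.4, -0.1, 4.2]
grip_width: 0.001
grasp_force: 1.8
```

play_rows(commands=[[0, 0, 0.01, 0, 1], [0, 0, 0.02, 0, 1], [0, 0, 0.02, 0, 1]])

```text
clock: 12.45
tcp_pos: [0.5131, 0.1777, 0.2269]
ee_rot: [[-0.917, 0.399, 0.0], [0.399, 0.917, -0.0], [-0.0, 0.0, -1.0]]
force: [-3.1, -0.3, 7.3]
grip_width: -0.002
grasp_force: 3.6
```

play_rows(commands=[[0, 0, 0.01, 0, 1], [0, 0, 0.02, 0, 1], [0, 0, 0.02, 0, 1]])

```text
clock: 12.75
tcp_pos: [0.5131, 0.1777, 0.2268]
ee_rot: [[-0.917, 0.399, 0.001], [0.399, 0.917, -0.0], [-0.001, 0.0, -1.0]]
force: [-6.1, -0.6, 16.0]
grip_width: 0.003
grasp_force: 8.1
```

Firm resistance at 16 N. I'll hold, then lift.

play_rows(commands=[[0, 0, 0, 0, 1], [0, 0, 0, 0, 1], [0, 0, 0, 0, 1], [0, 0, 0, 0, 1], [0, 0, 0, 0, 1]])

```text
clock: 13.25
tcp_pos: [0.5131, 0.1777, 0.2268]
ee_rot: [[-0.917, 0.399, 0.001], [0.399, 0.917, -0.0], [-0.001, 0.0, -1.0]]
force: [-5.5, -1.6, 16.3]
grip_width: 0.004
grasp_force: 8.0
```

play_rows(commands=[[0, 0, -0.05, 0, 1], [0, 0, -0.2, 0, 1], [0, 0, -0.6, 0, 1], [0, 0, -1.2, 0, 1], [0, 0, -2, 0, 1], [0, 0, -2.5, 0, 1], [0, 0, -2.5, 0, 1], [0, 0, -2.5, 0, 1]])

```text
clock: 14.05
tcp_pos: [0.513, 0.1776, 0.3503]
ee_rot: [[-0.917, 0.399, 0.0], [0.399, 0.917, 0.0], [-0.0, 0.0, -1.0]]
force: [0.5, -0.5, -0.4]
grip_width: 0.001
grasp_force: 0.0
```

```bash
python3 - <<'E'
from h import *
C=np.ascontiguousarray
c=env.capture("scene")
for d in env.cut_out("cup_center","scene")[:4]:
    w=world(c,None,mask=d["mask"]); t=w[w[:,2]>.11].astype(np.float32)
    if len(t)>9: print(d["conf"],np.percentile(w[:,2],[5,95]),cv2.minEnclosingCircle(C(t[:,:2])))
E
python3 - <<'E'
from h import *
for n in ("scene","top","wrist"):
    s=env.sense(); c=env.capture(n); cv2.imwrite(f"pics/end_{n}.png",c["frame"])
    w=world(c,None,s,mask=np.ones((480,640),bool))
    t=w[(w[:,2]>.112)&(w[:,2]<.125)&(np.hypot(w[:,0]-.637,w[:,1]-.082)<.05)]
    print(n,len(t), np.percentile(t[:,:2],[2,98],axis=0) if len(t) else "")
E
```

```text
scene 375 [[0.61025154 0.05771075]
 [0.66443142 0.11053616]]
top 269 [[0.60866447 0.05398003]
 [0.66223566 0.10766541]]
wrist 0
```

View pics/end_scene.png

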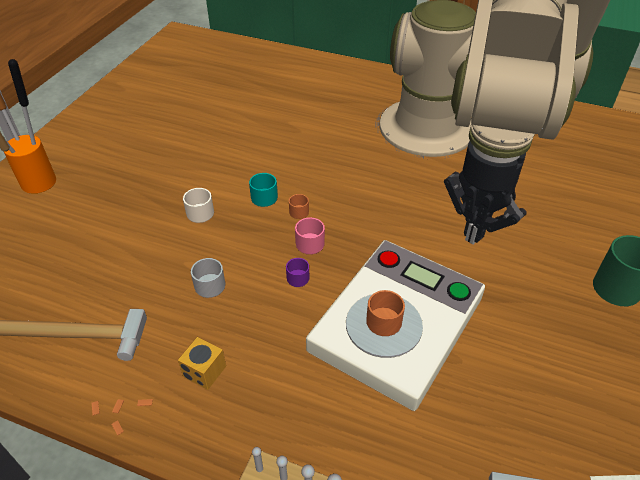

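The cup stands upright and centred on the pan at (385,312), and the fingers are clear of the green key at (459,290).

```bash
python3 -c "
from rig import env
print(env.close_job())"
```

```text
the job is handed in; nothing more can be done
None
```

The larger copper cup stands upright and centred on the balance pan, the green key was held at about 16 N for half a second and released, the red key was not touched, and the job was handed in at about 14 s (no verdict was returned).

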